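Hook up the drop guard of the block trimmer

TASK

Open the drop guard of the block trimmer so that blocks can be changed: lift the guard by the black knob on its slotted bar, slide the bar sideways towards the notched column and lower it so that the hook end of the bar rests in the upper of the two notches, behind its upturned lip. Let go; the guard must stay up on the notch by itself.

Things in the scene. Friction and masses are not known exactly. Their poses are not given: they have to be found in the camera images.
- bar_knob (a point): Black round knob, 22 mm wide, 48 mm tall, on the 8 mm thick slotted steel bar atop the clear guard of a white bench trimmer (base 160 x 250 mm). Point: on its axis, 28 mm above the bar, 20 mm below its top. Axes, shared by all points: z up, y along the bar to the notched column. Guard and bar (about 0.45 kg) slide only up and down and fall if let go; the bar also slides 64 mm along y, drag 1 N.
- hook_tip (a point): Middle of the underside of the hook, a block 18 mm (x) by 10 mm (y) that hangs 12 mm below the bar at its end nearest the column. It moves as one with the knob: always 103 mm from the knob point along +y and 48 mm below it. At the start it is 14 to 26 mm clear, in y, of the notch lips, so the guard can be lifted straight up.
- upper_notch (a point): Middle of the floor of the upper notch on the steel column at the trimmer's +y end. Pocket 36 mm long in y, open above, between the column and an upturned lip 10 mm high, 6 mm thick, on the guard's side (18 to 24 mm from this point in -y). The hook goes over the lip and down onto this floor. The bar's stop is 9 mm past this point in +y. An equal lower notch is 52 mm below; column top 12 mm above.
- guard (a joint): Height of the guard in m: 0 shut (as at the start), 0.080 with the hook resting in the upper notch, 0.112 at the top stop; 0.028 would be the lower notch. The hook clears the upper lip above 0.090.

How it is judged (in metres and radians):
At the end, for the whole second after the job is handed in: The hook tip lies in the upper notch, behind the lip: within 5 mm of the notch floor in height and within 15 mm of its centre along the bar, and the guard hangs there at rest by itself (z of hook_tip in the frame of upper_notch between -0.005 and 0.005 m and y of hook_tip in the frame of upper_notch between -0.015 and 0.015 m and velocity of joint guard between -0.01 and 0.01 m/s); the robot touches nothing.
It also fails if it takes over 34 s, if anything falls off the work surface, if the arm or the gripper's body presses on something with over 40 N, if the wrist force passes 120 N, or if a joint passes its speed limit or range.

ROBOT

A 6-joint arm with a two-finger parallel gripper is mounted at the origin on a cart in front of the work surface, level with it; the furniture and walls round the work are solid. World frame = base frame: x ahead of the robot, y to its left, z up, the work surface at z = 0. Lengths are in m, angles in degrees, forces in N, time in s.
With the tool pointing down it reaches from about 0.325 to 0.85 m from the base axis. Payload 15.5 kg.
Tool frame: the origin (TCP) lies midway between the tips of the shut fingers; the grasp point (between the pads) lies 19 mm behind it; z points along the fingers, y is the line along which they close (so a half turn about z gives the same grasp; the last joint's range is limited). The gripper opens to 91 mm and grips with 3 to 60 N. Pads are 32 mm wide; open, the fingers measure 118 mm over their backs; the gripper's body (76 mm by 178 mm) begins 60 mm behind the grasp point.
Start: joints at [65.231, 28.281, 77.091, -0, 74.628, -5.472], TCP at [0.207, 0.59, 0.214] pointing down, gripper open.
Joint ranges: [-166.48, 166.48], [-47.26, 123.95], [12.59, 153.08], [-70.14, 250.14], [6.76, 159.57], [-176.63, 176.63]. Speed limits (degrees/s): [108.29, 108.29, 147.25, 172.46, 172.46, 172.46].

INTERFACE

Orientations are given as a 3x3 rotation matrix whose columns are the frame's x, y, z axes.
In Python, from bench import ctrl gives the robot as it stands. The module is installed in compiled form; this text tells all that it offers. Calls block until the motion is done:
- ctrl.goto(position, orientation): joint-space move of the TCP to a pose.
- ctrl.move_l(position, vel=0.15, ori=None, contact_N=None): straight line of the TCP; ori=None keeps the orientation; vel is the mean speed in m/s. With contact_N (N) it stops when the force on the tool has changed by that much, and returns True; else False.
- ctrl.movej(angles): joint-space move.
- ctrl.command_gripper(opening): opening from 0.0 (shut) to 1.0 (fully open); the grip force is fixed at half the most; returns when the fingers have stopped.
- ctrl.sleep(seconds).
- ctrl.ik(position, orientation): joint angles nearest the present ones, or None.
- ctrl.read_camera(name): name is "scene" or "top"; returns the picture (420x560x3 uint8, blue, green, red); there is no depth.
- ctrl.camera_params(name): a dict with "fx", "fy", "cx", "cy" (pixels), "pose" (4x4, takes a point from camera to world coordinates). Camera axes: x right, y up, looking along -z (the intrinsics and any distortion apply to the point x, -y, -z); pixel columns grow to the right and rows downward; lengths in m; the calibration is good to about 2 mm. A picture is of the moment at which its call begins. camera_params takes no time and is no camera call.
A pose or a line that the arm cannot do raises ctrl.MotionError and nothing moves.
- ctrl.sign_off(): hands the job in; it is judged then, once.
Readings, each from a call of its own:
- ctrl.current_t(): time.
- ctrl.current_q(): joint angles.
- ctrl.current_dq(): joint speeds.
- ctrl.current_effort(): joint torques, N m.
- ctrl.current_tool_pos(): TCP position.
- ctrl.current_eef_rot(): TCP orientation.
- ctrl.current_contact_force(): force on the tool from outside, world axes, zero at the start.
- ctrl.current_wrist_torque(): the same for the moment, N m.
- ctrl.current_grip_width(): opening from 0.0 (shut) to 1.0 (fully open).
- ctrl.current_grasp_force(): force on a finger pad.
Only numpy, scipy, OpenCV 4.12 (cv2) and the standard library are available. Lean on these libraries where they do the work, as an engineer would, in place of code of your own. Each camera call takes 0.05 s, during which the arm holds its last target. There are 200 camera calls.

## Working session

There is one attempt and no reset: what is moved stays moved. The work goes in short steps, each a Python script; the robot and the scene stay as the last script left them, time stands still between calls to the robot, and variables do not carry over. Pictures are saved under pics/ and viewed, at most 10 in all, crops included, and the job is handed in when it is done.

```bash
mkdir -p pics; python3 - <<'E'
from bench import ctrl
import cv2
for n in("scene","top"):
    cv2.imwrite(f"pics/{n}0.png",ctrl.read_camera(n)); print(ctrl.camera_params(n))
print(ctrl.current_eef_rot(),ctrl.current_t())
E
```

```text
{'fx': 455.11629991634817, 'fy': 455.11629991634817, 'cx': 279.41727428302937, 'cy': 213.0303960965922, 'pose': array([[ 0.50965429,  0.66756677, -0.54277722,  0.0300513 ],
       [-0.8603738 ,  0.39318569, -0.32428681, -0.1514224 ],
       [-0.00307086,  0.63226546,  0.77474573,  0.79733665],
       [ 0.        ,  0.        ,  0.        ,  1.        ]])}
{'fx': 520.9930587839275, 'fy': 520.9930587839275, 'cx': 281.0672682940726, 'cy': 213.3492819933093, 'pose': array([[-0.00804799,  0.99813648, -0.06048802,  0.46434608],
       [-0.99974265, -0.00931449, -0.02068532,  0.14024142],
       [-0.02121019,  0.06030597,  0.99795457,  1.01079994],
       [ 0.        ,  0.        ,  0.        ,  1.        ]])}
[[-9.43813518e-01  3.30478190e-01 -4.56422078e-04]
 [ 3.30478488e-01  9.43813022e-01 -9.74108145e-04]
 [ 1.08855604e-04 -1.07021411e-03 -9.99999421e-01]] 0.1
```

View pics/scene0.png

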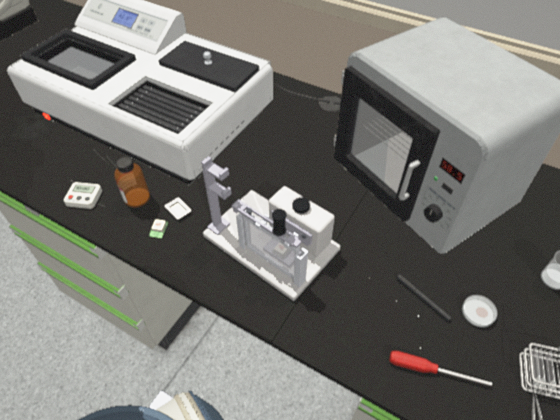

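View pics/top0.png

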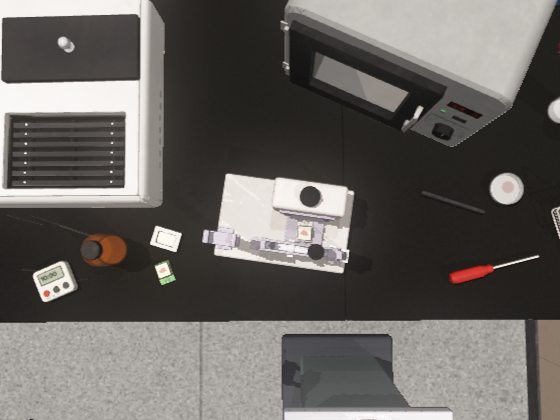

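```bash
python3 - <<'E'
import cv2
a=cv2.imread("pics/scene0.png")[145:305,190:350]; b=cv2.imread("pics/top0.png")[160:285,195:365]
cv2.imwrite("pics/sc.png",cv2.resize(a,(600,600),interpolation=cv2.INTER_CUBIC))#3.75
cv2.imwrite("pics/tc.png",cv2.resize(b,(765,562),interpolation=cv2.INTER_CUBIC))#4.5
E
```

```text
(no output)
```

View pics/sc.png

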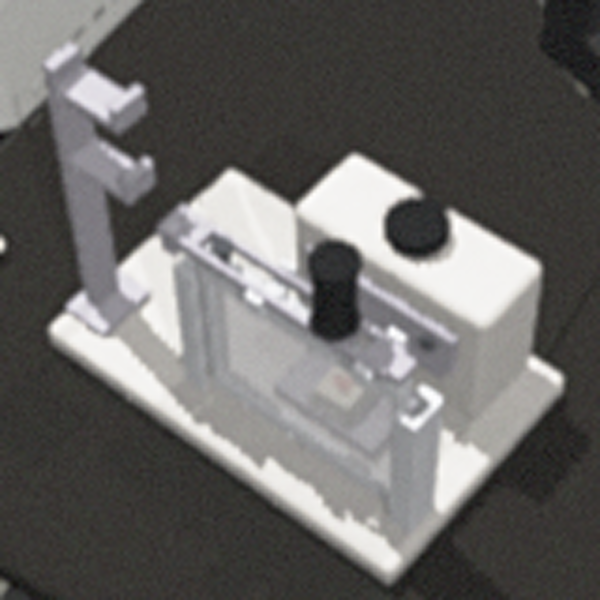

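View pics/tc.png

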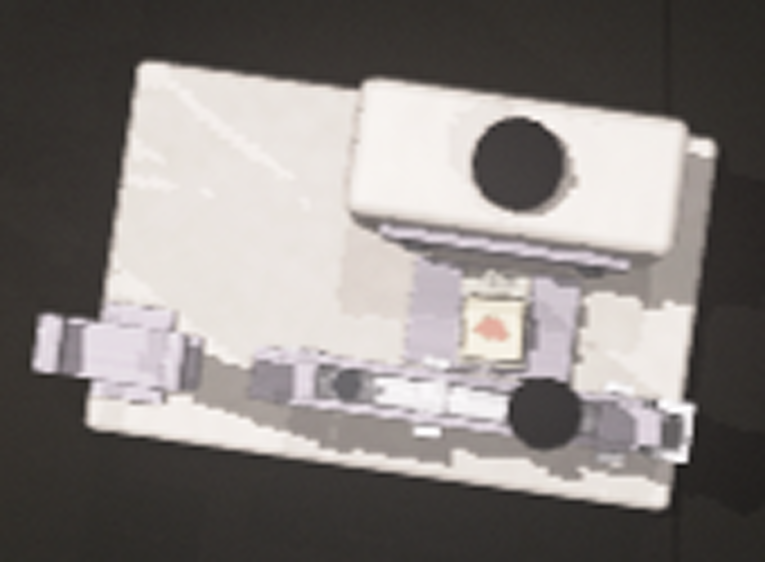

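```bash
cat >h.py <<'E'
from bench import ctrl
import numpy as np
from scipy.optimize import least_squares
def ray(n,u,v):
    c=ctrl.camera_params(n);P=c["pose"]
    d=P[:3,:3]@np.array([(u-c["cx"])/c["fx"],-(v-c["cy"])/c["fy"],-1]);return P[:3,3],d/np.linalg.norm(d)
def S(x,y):return ray("scene",190+(x-1.4)/3.75,145+(y-1.4)/3.75)
def T(x,y):return ray("top",195+(x-1.8)/4.5,160+(y-1.8)/4.5)
def tri(*rs):
    A=sum(np.eye(3)-np.outer(d,d) for o,d in rs);b=sum((np.eye(3)-np.outer(d,d))@o for o,d in rs)
    X=np.linalg.solve(A,b);return X.round(4),[round(float(np.linalg.norm(np.cross(X-o,d)))*1e3,1) for o,d in rs]
def plane(r,z):o,d=r;return o+d*(z-o[2])/d[2]
E
python3 - <<'E'
from h import *
k,e=tri(S(335,260),T(548,414));print("knobtop",k,e)
print("post",tri(S(420,400),T(672,430)))
print("hook end top",tri(S(180,222),T(272,375)))
print("lip",tri(S(135,97),T(190,362)))
print("column top",tri(S(62,58),T(47,342)))
for a,b in(((145,62),(715,140)),((90,428),(665,508))):
    v=plane(T(*a),.02)-plane(T(*b),.02);print(v,np.degrees(np.arctan2(v[0],v[1])))
th=np.radians(7.9+0.5)
for s in(1,-1):
    y=s*np.array([np.sin(th),np.cos(th),0]);z=np.array([0,0,-1.]);R=np.c_[np.cross(y,z),y,z]
    for dz in(.15,-.047,.075):print(s,ctrl.ik(k+[0,0,dz],R))
E
```

```text
knobtop [0.4534 0.1024 0.19  ] [0.1, 0.1]
post (array([0.4465, 0.0521, 0.1227]), [0.6, 0.6])
hook end top (array([0.468 , 0.202 , 0.1427]), [0.0, 0.0])
lip (array([0.4724, 0.2244, 0.2166]), [0.2, 0.2])
column top (array([0.4798, 0.2737, 0.2118]), [0.3, 0.3])
[0.0358901  0.24182335 0.        ] 8.441904223953383
[0.03531643 0.24193063 0.        ] 8.305232496158796
1 [ 5.35983560e+00  8.63092129e+00  8.68350200e+01 -2.54444375e-14
  8.45340587e+01 -7.62401644e+01]
1 [ 5.35983560e+00  2.10816519e+01  1.04088442e+02 -2.54444375e-14
  5.48299062e+01 -7.62401644e+01]
1 [ 5.35983560e+00  1.21832874e+01  9.43297468e+01 -2.54444375e-14
  7.34869657e+01 -7.62401644e+01]
-1 [ 5.35983560e+00  8.63092129e+00  8.68350200e+01 -2.54444375e-14
  8.45340587e+01  1.03759836e+02]
-1 [ 5.35983560e+00  2.10816519e+01  1.04088442e+02 -2.54444375e-14
  5.48299062e+01  1.03759836e+02]
-1 [ 5.35983560e+00  1.21832874e+01  9.43297468e+01 -2.54444375e-14
  7.34869657e+01  1.03759836e+02]
```

```bash
cat >>h.py <<'E'
th=np.radians(8.4); D=np.array([np.sin(th),np.cos(th),0]); R=np.c_[np.cross(D,[0,0,-1.]),D,[0,0,-1.]]
def st(m):print(m,round(ctrl.current_t(),2),ctrl.current_tool_pos().round(4),np.round(ctrl.current_contact_force(),1),round(ctrl.current_grip_width(),3),round(ctrl.current_grasp_force(),1))
E
python3 - <<'E'
from h import *
import cv2
K=np.array([.4534,.1024,.151])
ctrl.move_l([.207,.59,.33],vel=.25); ctrl.goto(K+[0,0,.15],R); st("above")
ctrl.command_gripper(.55)
print(ctrl.move_l(K+[0,0,.045],vel=.15,contact_N=10), ctrl.move_l(K,vel=.05,contact_N=10)); st("down")
cv2.imwrite("pics/d.png",cv2.resize(ctrl.read_camera("scene")[120:300,180:360],(600,600),interpolation=cv2.INTER_CUBIC))
E
```

```text
above 2.69 [0.4534 0.103  0.301 ] [ 0.3  0.  -0.2] 1.0 0.0
False False
down 5.37 [0.4536 0.1024 0.1512] [0.  0.3 0.8] 0.547 0.0
```

View pics/d.png

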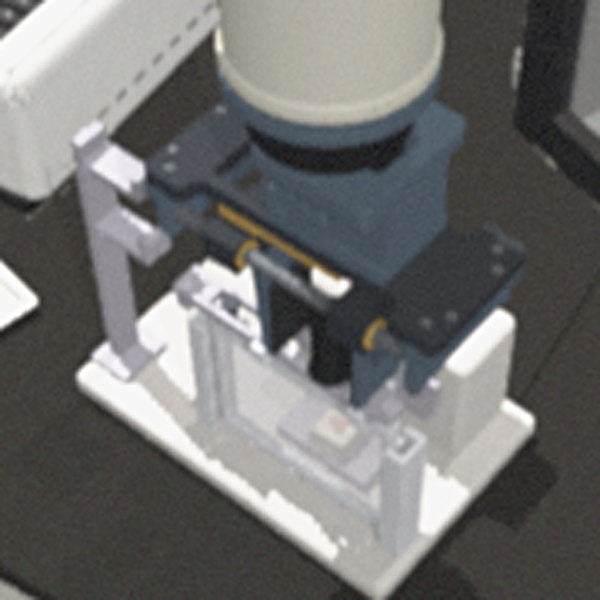

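The picture shows the fingers straddling the knob (about 335,345), with the gripper body clear of the column at (110,160). I'll grasp and lift.

```bash
python3 - <<'E'
from h import *
import cv2
ctrl.command_gripper(0.0); st("grip")
p=ctrl.current_tool_pos()
print(ctrl.move_l(p+[0,0,.101],vel=.08,contact_N=25)); st("lift")
p=ctrl.current_tool_pos()
print(ctrl.move_l(p+D*.066,vel=.04,contact_N=8)); st("slide")
print("slid",(ctrl.current_tool_pos()-p)@D)
cv2.imwrite("pics/e.png",cv2.resize(ctrl.read_camera("scene")[90:270,180:360],(600,600),interpolation=cv2.INTER_CUBIC))
E
```

```text
grip 5.95 [0.4535 0.1024 0.1511] [-0.1  0.6  1.6] 0.261 30.0
False
lift 7.37 [0.4534 0.1024 0.2517] [ 1.8  0.2 -4.9] 0.258 30.0
True
slide 8.68 [0.4618 0.1593 0.2513] [ 2.9 -6.9 -4.5] 0.265 30.0
slid 0.057483591487317985
```

View pics/e.png

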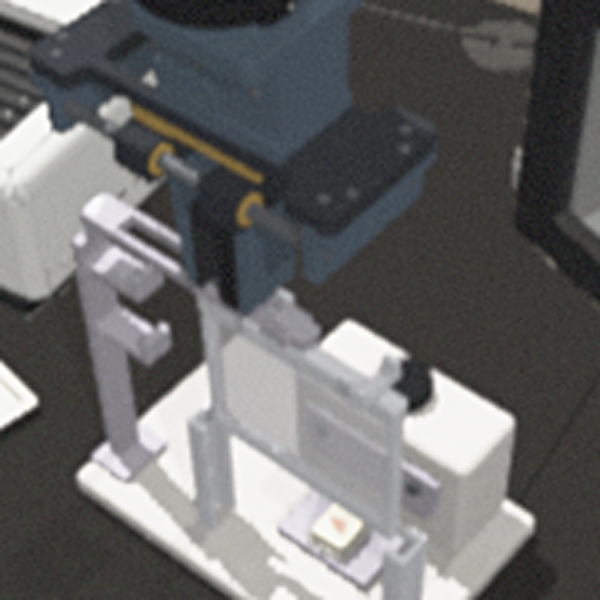

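The guard is lifted and the bar is at its stop: slid 57.5 mm, with the hook end over the upper notch near (110,220). I'll back off 8 mm and lower.

```bash
python3 - <<'E'
from h import *
import cv2
p=ctrl.current_tool_pos()
ctrl.move_l(p-D*.008,vel=.03); st("back")
p=ctrl.current_tool_pos()
print(ctrl.move_l(p-[0,0,.028],vel=.03,contact_N=7)); st("low")
cv2.imwrite("pics/f.png",cv2.resize(ctrl.read_camera("scene")[110:270,180:340],(600,600),interpolation=cv2.INTER_CUBIC))
E
```

```text
back 9.15 [0.4606 0.1511 0.2512] [ 1.9 -1.8 -5.1] 0.262 30.0
True
low 9.82 [0.4608 0.1513 0.2308] [-1.1 -0.3  9.1] 0.258 30.0
```

View pics/f.png

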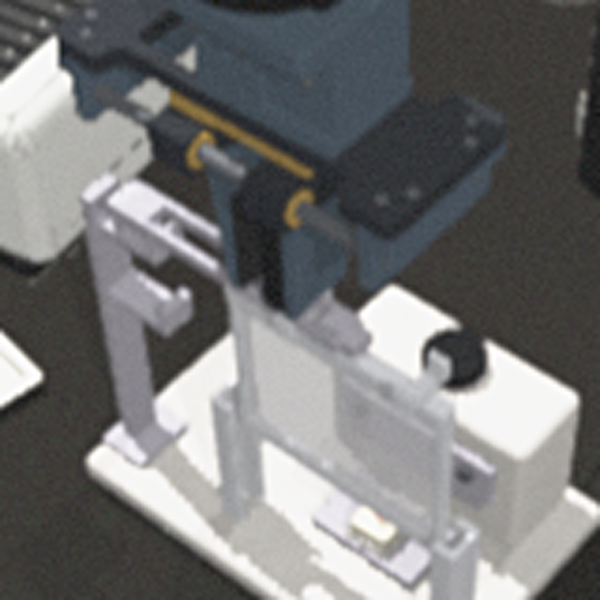

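The hook sits in the upper notch at (130,215), and the guard is at 0.080 m as it should be. I'll release and retreat.

```bash
python3 - <<'E'
from h import *
import cv2
ctrl.command_gripper(.55); st("open")
p=ctrl.current_tool_pos()
ctrl.move_l(p+[0,0,.16],vel=.1); ctrl.sleep(.3); st("up")
cv2.imwrite("pics/g.png",cv2.resize(ctrl.read_camera("scene")[130:290,180:340],(600,600),interpolation=cv2.INTER_CUBIC))
E
```

```text
open 10.47 [0.4605 0.1511 0.2305] [ 0.3  0.2 -0.7] 0.549 0.0
up 12.52 [0.4604 0.1511 0.3903] [ 0.3 -0.6  0. ] 0.546 0.0
```

View pics/g.png

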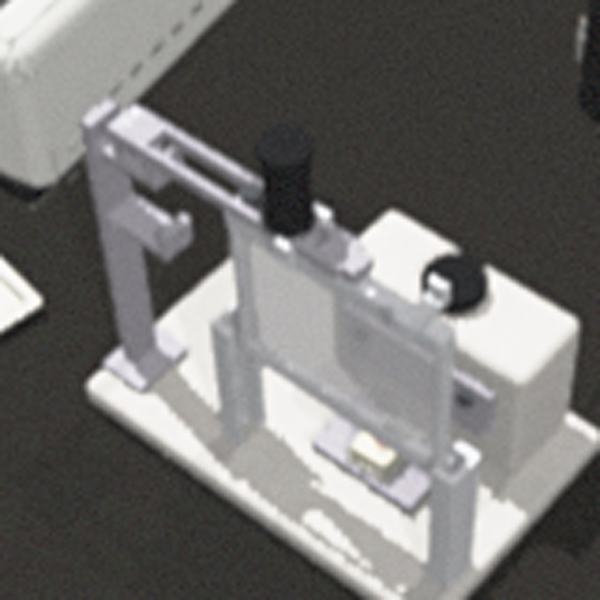

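The guard stays up by itself: the hook rests in the upper notch at (130,140), the knob is free at (287,180), and the gripper is clear.

```bash
python3 -c "
from bench import ctrl
print(ctrl.sign_off())"
```

```text
the job is handed in; nothing more can be done
None
```

The guard is up with its hook resting in the upper notch behind the lip, held without the robot, and I handed the job in at about 12.5 s of the 34 s allowed; the verdict itself was not shown.

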